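# Gauge two tube-adapter sleeves and sort out the tight one

## Robot

A 7-joint arm with a two-finger parallel gripper is mounted at the origin on a cart in front of the work surface, level with it; the furniture and walls round the work are solid. World frame = base frame: x ahead of the robot, y to its left, z up, the work surface at z = 0. Lengths are in m, angles in rad, forces in N, time in s.
With the tool pointing down it reaches from about 0.4 to 0.875 m from the base axis. Payload 19.3 kg.
Tool frame: the origin (TCP) lies on the centre line of the jaws, within the pads' length; the fingertips stand 11 mm ahead of it and the grasp point (between the pads) lies 8 mm behind it; y points along the fingers, x is the direction in which the jaws open and shut, and the axes are right-handed (so a half turn about y gives the same grasp; the last joint's range is limited). The gripper opens to 85 mm and grips with 20 to 120 N. Pads are 22 mm wide; open, the fingers measure 114 mm over their backs; the gripper's body (76 mm by 85 mm) begins 54 mm behind the grasp point. The pads swing forward as they close: fully open they stand 13 mm farther back than shut.
Start: joints at [-1.285, 0.521, -0.036, 1.599, 0.021, 1.021, -0.113], TCP at [0.218, 0.586, 0.242] pointing down, gripper open.
Joint ranges: [-2.91, 2.91], [-0.3, 2.13], [-1.5, 1.42], [0.17, 2.43], [-1.26, 4.41], [0.16, 1.93], [-2.52, 2.52]. Speed limits (rad/s): [1.89, 1.89, 2.39, 2.39, 3.01, 3.01, 3.01].

## Interface

Orientations are given as [roll, pitch, yaw] about the fixed x, y, z axes, in that order (R = Rz(yaw) Ry(pitch) Rx(roll)).
In Python, from workcell import monitor, cams, bot gives the robot as it stands.
- The arm moves only by the tool send_rows, never from a script. Its argument "series" is text: rows parted by semicolons, each of 7 numbers parted by spaces: the turn, a rotation vector about the tool's x, y, z in rad, then the shift along the tool's x, y, z in mm, then the opening, from 0 (shut) to 1 (fully open). In form: ax ay az tx ty tz claw; .... A call has 1 to 20 rows; each row is the pose to reach, as a shift and turn from the pose commanded when the call began, along the tool's axes at that moment; what a row does not reach only later rows make up. A row lasts 1/12 s, in which the tool goes at most 41.7 mm and 7.16 degrees, less where a joint would pass 70% of its speed; a pose out of reach is approached as far as the arm can. A call with a gripper value outside its range is refused whole. The fingers move at their own pace and stop on an object; "force" is the grip in N (left out, the last holds). Time passes only in rows, so rows that repeat a pose let the fingers close. It gives the time, the measured TCP pose, the force and the opening at its end, in the units of the state.
- monitor.observe(): the state, without advancing time (a new reading comes with each control period).
- cams.grab_frame(name): name is "side" or "top"; returns the picture (480x640x3 uint8, red, green, blue); there is no depth.
- cams.get_calibration(name): a dict with "mtx" (3x3 intrinsics, pixels), "origin" and "attitude" of the camera in the world. Camera axes: x right, y down, z forward; pixel columns grow to the right and rows downward; lengths in m; the calibration is good to about 2 mm. A picture is of the moment at which its call begins. get_calibration takes no time and is no camera call.
- bot.job_done(): hands the job in, once; it reports no verdict.
The state is a dict: "clock": time; "qpos": joint angles; "qd": joint speeds; "joint_efforts": joint torques, N m; "position": TCP position; "tool_rot": TCP orientation; "force": force on the tool from outside, world axes, zero at the start; "moment": the same for the moment, N m; "grip_width": finger opening in m.
Only numpy, scipy, OpenCV 4.12 (cv2) and the standard library are available. Lean on these libraries where they do the work, as an engineer would, in place of code of your own. Each camera call takes 0.05 s, during which the arm holds its last target.

## Task

Check the two bare metal adapter sleeves against the gauge pin. Slide the one whose bore fits over the pin all the way down until it sits on the gauge's plate and leave it there; put the one whose bore is too narrow for the pin into the shallow white reject tray.

Things in the scene. Friction and masses are not known exactly. Their poses are not given: they have to be found in the camera images.
- gauge: Fixed gauge stand: a grey square plate 90 x 90 mm with a plain steel pin standing upright at its middle. Origin on the worktop under the centre of the plate and pin, z up, x and y parallel to the plate's sides. The plate's top is 10 mm above the origin. The pin's tip is 65 mm above the origin; it is 22 mm in diameter up to 37 mm above the origin, then tapers to 8 mm near the tip.
- wide_sleeve: Loose bare aluminium sleeve, a straight round tube, 44 mm outside diameter, 50 mm tall, open through from end to end, bore 30 mm (thin wall 7 mm): it fits the gauge pin right down to the plate. About 0.1 kg. It starts standing upright on the worktop. Origin at its middle (on the axis, 25 mm from either end), z along the axis.
- narrow_sleeve: Loose bare aluminium sleeve of the same material and outside size (44 mm diameter, 50 mm tall) but with a bore of only 12 mm (thick wall 16 mm): too narrow for the gauge pin. About 0.1 kg. It starts standing upright on the worktop. Origin at its middle (on the axis, 25 mm from either end), z along the axis.
- reject_tray: Fixed shallow open square tray of white plastic, 110 x 110 mm outside, walls 16 mm high and 3 mm thick, floor 3 mm thick. Origin on the worktop under its centre, x and y parallel to its sides, z up.

How it is judged:
By the outcome, as a careful person would: the job done as asked, in the order asked, and still so for the second after the job is handed in, with the robot touching nothing.
It also fails if it takes over 64 s, if anything falls off the work surface, if the arm or the gripper's body presses on something with over 40 N, if the wrist force passes 120 N, or if a joint passes its speed limit or range.

## Working session

There is one attempt and no reset: what is moved stays moved. The work goes in short steps, Python scripts to look and compute and a tool call to move; the robot and the scene stay as the last step left them, time stands still between calls to the robot, and variables do not carry over. Pictures are saved under pics/ and viewed, and the job is handed in when it is done.

Besides the shell and the picture viewer there is one more tool, called by a JSON object that holds its "fn" and its "kwargs". send_rows: Moves the arm, as the interface text tells. Its arguments: {"type":"object","properties":{"series":{"type":"string"},"force":{"type":"number"}},"required":["series"]}

```bash
mkdir -p pics; python3 - <<'E'
from workcell import monitor,cams,bot
import cv2
s=monitor.observe();print({k:s[k] for k in("clock","position","tool_rot","force","grip_width")})
for n in("side","top"):
    cv2.imwrite(f"pics/{n}0.png",cams.grab_frame(n)[:,:,::-1]);c=cams.get_calibration(n);print(n,c)
E
```

```text
{'clock': 0.0, 'position': array([0.21766236, 0.58554582, 0.2417377 ]), 'tool_rot': array([-1.57090004e+00,  1.10716545e-03,  1.21497214e+00]), 'force': array([ 0.905731  , -1.31153858,  0.04778392]), 'grip_width': 0.08547440267617996}
side {'mtx': array([[454.23162488,   0.        , 315.10515204],
       [  0.        , 454.23162488, 232.49696288],
       [  0.        ,   0.        ,   1.        ]]), 'origin': array([0.3837842 , 0.63867658, 0.36727171]), 'attitude': array([-1.92273177,  0.02745597, -3.02400894])}
top {'mtx': array([[524.52239512,   0.        , 310.8300159 ],
       [  0.        , 524.52239512, 240.55728271],
       [  0.        ,   0.        ,   1.        ]]), 'origin': array([ 0.41805135, -0.15670493,  0.94573676]), 'attitude': array([-3.07657451,  0.02054234, -1.54187122])}
```

View pics/side0.png

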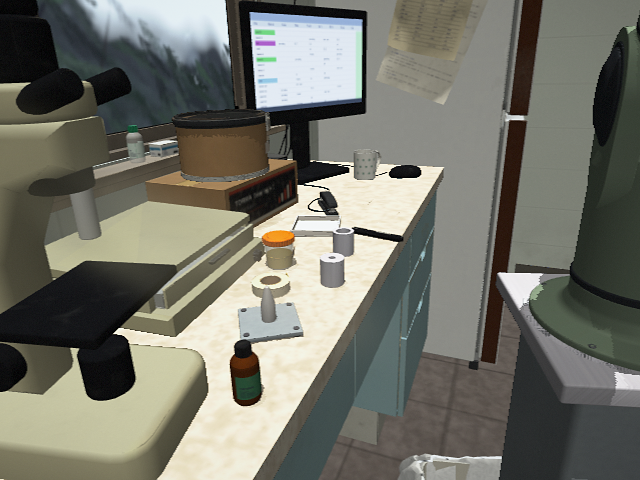

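View pics/top0.png

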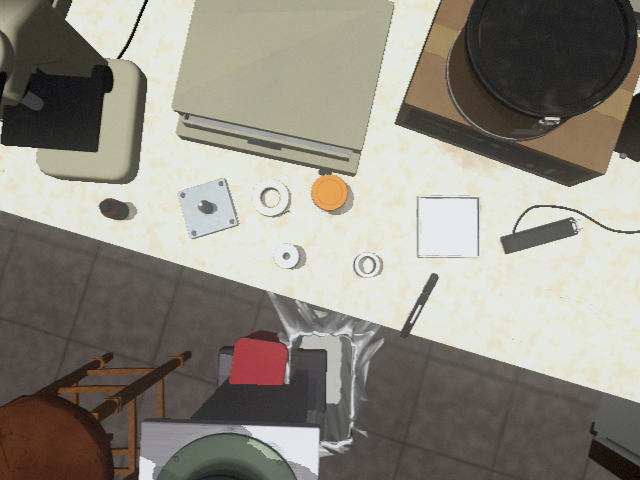

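```bash
python3 - <<'E'
import cv2
t=cv2.imread("pics/top0.png");s=cv2.imread("pics/side0.png")
cv2.imwrite("pics/t1.png",cv2.resize(t[160:310,170:370],None,fx=4,fy=4,interpolation=cv2.INTER_CUBIC))
cv2.imwrite("pics/t2.png",cv2.resize(t[170:320,330:530],None,fx=4,fy=4,interpolation=cv2.INTER_CUBIC))
cv2.imwrite("pics/s1.png",cv2.resize(s[205:355,220:420],None,fx=4,fy=4,interpolation=cv2.INTER_CUBIC))
E
```

```text
(no output)
```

View pics/t1.png

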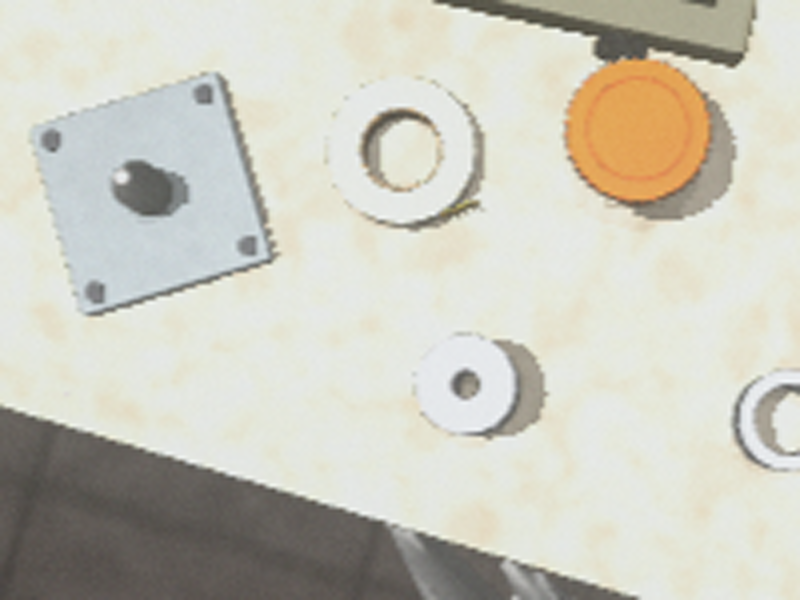

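View pics/t2.png

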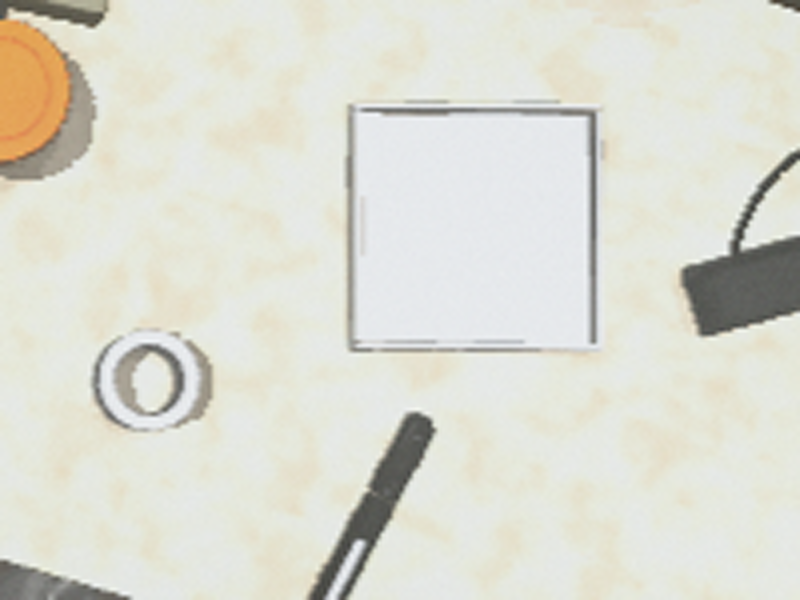

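View pics/s1.png

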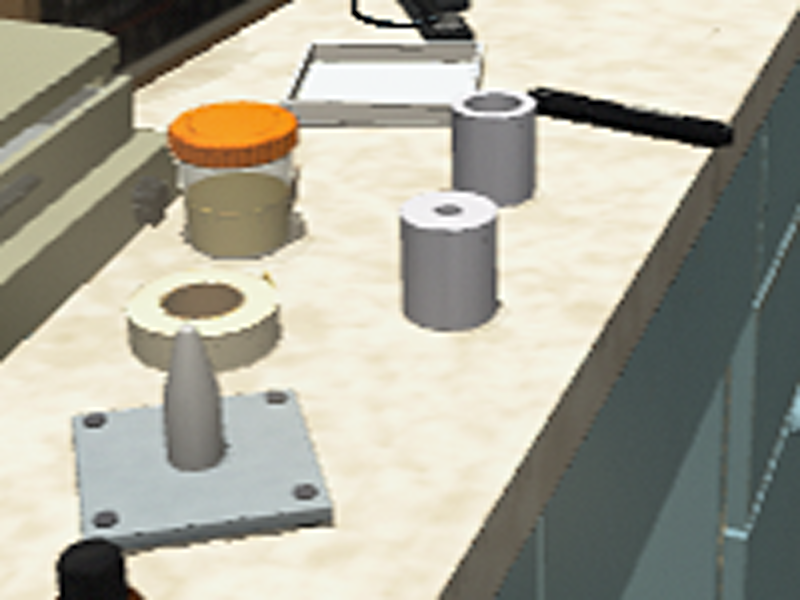

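```bash
cat > h.py <<'E'
import numpy as np
from scipy.spatial.transform import Rotation as R
from workcell import monitor,cams,bot
C={n:cams.get_calibration(n) for n in("side","top")}
def ray(n,px):
    c=C[n];d=R.from_euler('xyz',c["attitude"]).as_matrix()@np.linalg.solve(c["mtx"],[px[0],px[1],1]);return c["origin"],d/np.linalg.norm(d)
def onz(n,px,z):
    o,d=ray(n,px);return o+d*(z-o[2])/d[2]
def tri(pt,ps):
    A=[];b=[]
    for n,p in(("top",pt),("side",ps)):
        o,d=ray(n,p);P=np.eye(3)-np.outer(d,d);A.append(P);b.append(P@o)
    x,*_=np.linalg.lstsq(np.vstack(A),np.hstack(b),rcond=None);return x,np.linalg.norm(np.vstack(A)@x-np.hstack(b))
def proj(n,X):
    c=C[n];v=c["mtx"]@(R.from_euler('xyz',c["attitude"]).as_matrix().T@(np.asarray(X)-c["origin"]));return v[:2]/v[2]
E
python3 - <<'E'
from h import *
np.set_printoptions(precision=4,suppress=True)
t1=lambda p:((p[0]+.5)/4-.5+170,(p[1]+.5)/4-.5+160)
t2=lambda p:((p[0]+.5)/4-.5+330,(p[1]+.5)/4-.5+170)
s1=lambda p:((p[0]+.5)/4-.5+220,(p[1]+.5)/4-.5+205)
print("narrow",tri(t1((466,383)),s1((449,210))),onz("top",t1((466,383)),.05),onz("side",s1((449,210)),.05))
print("wide",tri(t2((150,379)),s1((494,105))),onz("top",t2((150,379)),.05),onz("side",s1((494,105)),.05))
sc=[(51,140),(204,95),(248,246),(96,292)];ss=[(105,519),(95,420),(276,397),(306,491)]
for a,b in zip(sc,ss):print("screw",tri(t1(a),s1(b)), onz("top",t1(a),.01))
print("tip",tri(t1((122,172)),s1((188,328))),onz("top",t1((122,172)),.065),onz("side",s1((188,328)),.065))
for p in[(350,103),(602,105),(600,350),(350,350)]:print("tray",onz("top",t2(p),.016))
for p in[(0,408),(640,600)]:print("edge",onz("top",t1(p),0))
print("tape",onz("top",t1((404,150)),.025),"jar",onz("top",t1((638,130)),.07),"jarside",tri(t1((638,130)),s1((233,128))))
print("pen",onz("top",t2((420,420)),.01),onz("top",t2((320,600)),.01), "pad",onz("top",t2((685,270)),.02),"bottle",tri((118,207),(244,347)),"scanner",onz("top",(330,172),.05))
print("tool R",R.from_euler('xyz',monitor.observe()["tool_rot"]).as_matrix())
E
```

```text
narrow (array([ 0.4494, -0.0951,  0.0499]), np.float64(0.00013499465808389707)) [ 0.4493 -0.0951  0.05  ] [ 0.4495 -0.0949  0.05  ]
wide (array([ 0.4379, -0.2337,  0.0489]), np.float64(5.653259949677795e-05)) [ 0.4378 -0.2336  0.05  ] [ 0.4378 -0.2306  0.05  ]
screw (array([0.5558, 0.0987, 0.0113]), np.float64(0.0011478891903889236)) [0.5552 0.0988 0.01  ]
screw (array([0.578 , 0.0302, 0.0112]), np.float64(0.0011384798492913096)) [0.5774 0.0303 0.01  ]
screw (array([0.5101, 0.0075, 0.0115]), np.float64(0.001017341966421063)) [0.5095 0.0077 0.01  ]
screw (array([0.4874, 0.0752, 0.0113]), np.float64(0.00083427627618854)) [0.4869 0.0754 0.01  ]
tip (array([0.5337, 0.0529, 0.0646]), np.float64(0.0007970704961018027)) [0.5342 0.0529 0.065 ] [0.5329 0.0538 0.065 ]
tray [ 0.5638 -0.3226  0.016 ]
tray [ 0.5657 -0.434   0.016 ]
tray [ 0.457 -0.434  0.016]
tray [ 0.4539 -0.3244  0.016 ]
edge [0.4337 0.1193 0.    ]
edge [ 0.3561 -0.1727  0.    ]
tape [ 0.5526 -0.0626  0.025 ] jar [ 0.557  -0.1655  0.07  ] jarside (array([ 0.5591, -0.1655,  0.06  ]), np.float64(0.0006895501751393705))
pen [ 0.424  -0.3568  0.01  ] [ 0.3435 -0.314   0.01  ] pad [ 0.493  -0.4696  0.02  ] bottle (array([0.5264, 0.1964, 0.0582]), np.float64(0.0036334572498200124)) scanner [ 0.5952 -0.1663  0.05  ]
tool R [[ 0.3483 -0.0003 -0.9374]
 [ 0.9374 -0.001   0.3483]
 [-0.001  -1.     -0.0001]]
```

```bash
python3 - <<'E'
from h import *
np.set_printoptions(precision=3,suppress=True)
print(tri((102,150),(175,265)),tri((2,145),(100,340)),tri((130,180),(205,365)))
print("eyepiece ray", [ray("side",(130,80))[0]+k*ray("side",(130,80))[1] for k in(.3,.5,.7)])
print(monitor.observe()["qpos"])
for n,p in(("gauge",(.533,.053,.25)),("mid",(.36,.36,.25))):print(n,proj("top",p),proj("side",p))
E
```

```text
(array([0.602, 0.187, 0.157]), np.float64(0.0034212098116049045)) (array([0.603, 0.341, 0.159]), np.float64(0.000504416735813449)) (array([0.58 , 0.191, 0.025]), np.float64(0.004031603224039106))
eyepiece ray [array([0.524, 0.374, 0.362]), array([0.618, 0.197, 0.359]), array([0.711, 0.02 , 0.356])]
[-1.285  0.522 -0.036  1.6    0.021  1.021 -0.113]
gauge [168.257 184.674] [257.738 161.424]
mid [-65.607 306.971] [406.106 254.138]
```

{"fn": "send_rows", "kwargs": {"series": "0 0.05 0 -10 0 -10 1; 0 0.1 0 -20 0 -20 1; 0 0.15 0 -35 0 -25 1", "force": 40}}

```text
clock: 0.35
position: [0.2299, 0.5437, 0.2418]
tool_rot: [-1.571, 0.001, 1.062]
force: [0.8, -0.6, 0.2]
grip_width: 0.0854
```

```bash
python3 - <<'E'
from h import *
np.set_printoptions(precision=3,suppress=True)
s=monitor.observe();print(s["qpos"],s["position"],s["tool_rot"],s["force"])
E
```

```text
[-1.272  0.467  0.002  1.696 -0.     0.979 -0.209] [0.23  0.544 0.242] [-1.571  0.001  1.062] [ 0.774 -0.57   0.162]
```

{"fn": "send_rows", "kwargs": {"series": "0 0.037 0 -17 0 -27 1; 0 0.074 0 -33 0 -54 1; 0 0.11 0 -50 0 -82 1; 0 0.15 0 -66 0 -109 1; 0 0.19 0 -83 0 -136 1; 0 0.22 0 -99 0 -163 1; 0 0.26 0 -116 0 -190 1; 0 0.33 0 -136 0 -216 1; 0 0.40 0 -155 0 -243 1; 0 0.47 0 -175 0 -269 1; 0 0.54 0 -195 0 -295 1; 0 0.61 0 -215 0 -322 1; 0 0.68 0 -234 0 -348 1; 0 0.75 0 -254 0 -374 1; 0 0.82 0 -273 0 -400 1; 0 0.89 0 -293 0 -427 1; 0 0.89 0 -293 0 -427 1"}}

```text
clock: 1.77
position: [0.4622, 0.0757, 0.2424]
tool_rot: [-1.573, -0.001, 0.164]
force: [-0.2, -0.5, 0.4]
grip_width: 0.0857
```

{"fn": "send_rows", "kwargs": {"series": "0 0.05 0 -8 5 -33 1; 0 0.1 0 -17 15 -67 1; 0 0.15 0 -25 25 -100 1; 0 0.2 0 -33 40 -134 1; 0 0.25 0 -41 55 -167 1; 0 0.3 0 -50 70 -201 1; 0 0.35 0 -58 85 -234 1; 0 0.4 0 -66 97 -268 1; 0 0.4 0 -74 105 -301 1; 0 0.4 0 -74 120 -301 1; 0 0.4 0 -74 120 -301 1"}}

```text
clock: 2.68
position: [0.4385, -0.2295, 0.1203]
tool_rot: [-1.571, 0.003, -0.228]
force: [-0.1, 1.6, -0.5]
grip_width: 0.0852
```

```bash
python3 - <<'E'
from h import *;import cv2
s=monitor.observe();print(s["position"],s["tool_rot"])
a=cams.grab_frame("top")[:,:,::-1];b=cams.grab_frame("side")[:,:,::-1]
cv2.imwrite("pics/c1.png",cv2.hconcat([cv2.resize(a[170:370,270:470],(400,400)),cv2.resize(b[180:310,270:400],(400,400))]))
E
```

```text
[ 0.43852765 -0.22949627  0.1202691 ] [-1.57113482  0.00300352 -0.22818986]
```

View pics/c1.png

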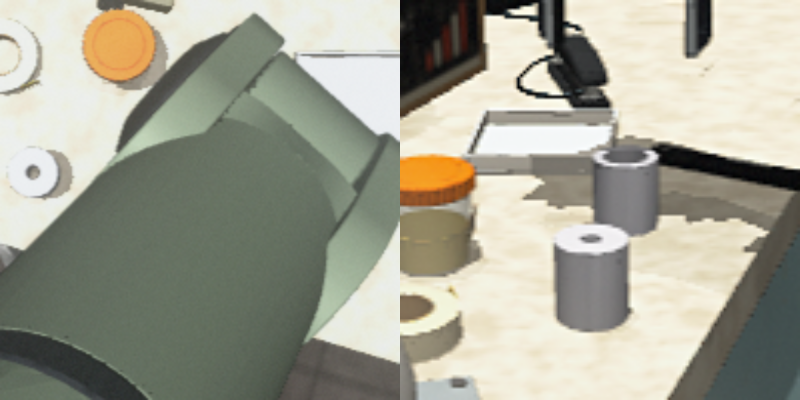

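{"fn": "send_rows", "kwargs": {"series": "0 0 0 0 0 -4 1; 0 0 0 0 20 -4 1; 0 0 0 0 45 -4 1; 0 0 0 0 70 -4 1; 0 0 0 0 85 -4 1; 0 0 0 0 90 -4 1; 0 0 0 0 90 -4 1"}}

```text
clock: 3.37
position: [0.4392, -0.2315, 0.0321]
tool_rot: [-1.571, 0.001, -0.224]
force: [-0.5, 0.9, -0.3]
grip_width: 0.0858
```

```bash
python3 - <<'E'
from h import *;import cv2
s=monitor.observe();print(s["position"],s["tool_rot"],s["force"])
b=cams.grab_frame("side")[:,:,::-1]
cv2.imwrite("pics/c2.png",cv2.resize(b[180:310,270:420],(690,600)))
E
```

```text
[ 0.43918626 -0.23153007  0.03214503] [-1.57055420e+00  8.41908706e-04 -2.23954891e-01] [-0.45252744  0.91296278 -0.32501108]
```

View pics/c2.png

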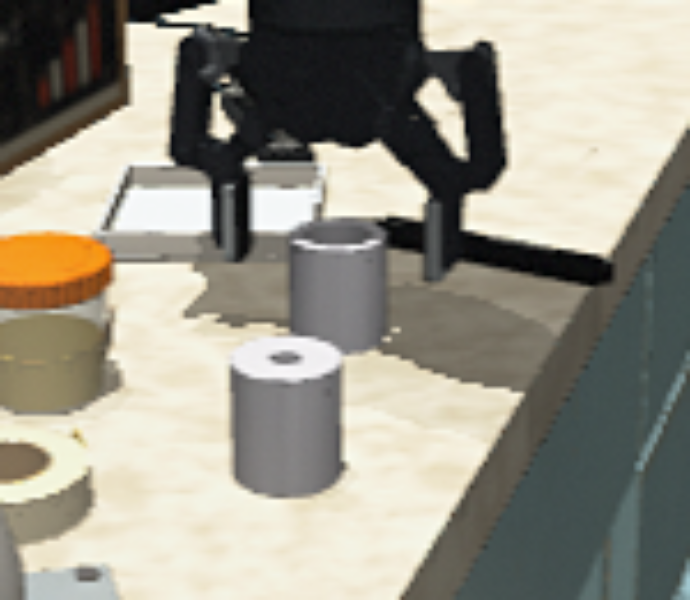

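{"fn": "send_rows", "kwargs": {"series": "0 0 0 -1 5 -1 1; 0 0 0 -1 10 -2 1; 0 0 0 -1 10 -2 1; 0 0 0 -1 10 -2 0.4; 0 0 0 -1 10 -2 0.3; 0 0 0 -1 10 -2 0.3; 0 0 0 -1 10 -2 0.3; 0 0 0 -1 10 -2 0.3; 0 0 0 -1 10 -2 0.3; 0 0 0 -1 10 -2 0.3", "force": 40}}

```text
clock: 4.25
position: [0.4379, -0.2338, 0.0227]
tool_rot: [-1.571, -0.0, -0.225]
force: [-1.8, 0.7, 7.8]
grip_width: 0.0433
```

```bash
python3 - <<'E'
from h import *;import cv2
s=monitor.observe();print(s["position"],s["tool_rot"],s["force"],s["grip_width"])
b=cams.grab_frame("side")[:,:,::-1]
cv2.imwrite("pics/c3.png",cv2.resize(b[180:310,270:420],(690,600)))
E
```

```text
[ 0.43785481 -0.23384341  0.02270999] [-1.57074298e+00 -4.03068470e-04 -2.24954926e-01] [-1.7666768   0.72676445  7.8334891 ] 0.04326709542655739
```

View pics/c3.png

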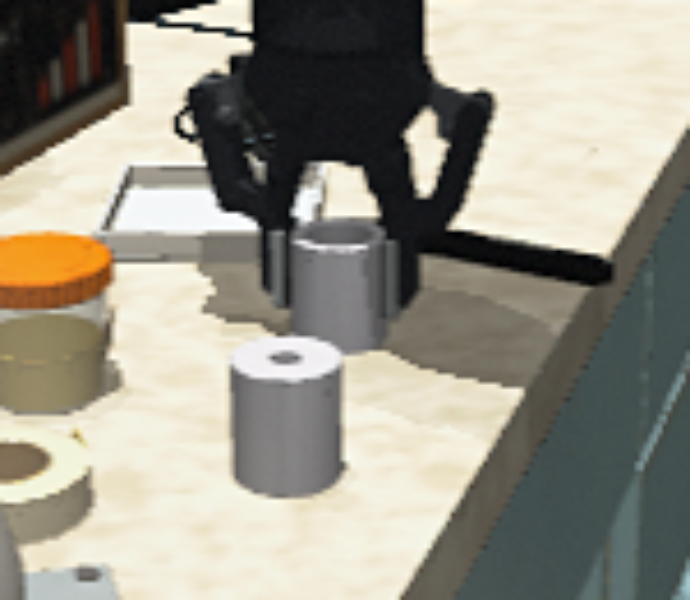

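{"fn": "send_rows", "kwargs": {"series": "0 0 0 0 -20 0 0.3; 0 0 0 0 -55 0 0.3; 0 0 0 0 -90 0 0.3; 0 0 0 0 -120 0 0.3; 0 0 0 0 -135 5 0.3; 0 -0.03 0 3 -137 30 0.3; 0 -0.06 0 6 -137 60 0.3; 0 -0.09 0 9 -137 95 0.3; 0 -0.12 0 12 -137 130 0.3; 0 -0.15 0 16 -137 165 0.3; 0 -0.18 0 19 -137 200 0.3; 0 -0.2 0 22 -137 235 0.3; 0 -0.2 0 26 -137 265 0.3; 0 -0.2 0 28 -137 290 0.3; 0 -0.2 0 28.6 -137 301 0.3; 0 -0.2 0 28.6 -137 301 0.3; 0 -0.2 0 28.6 -137 301 0.3"}}

```text
clock: 5.72
position: [0.5325, 0.0531, 0.1592]
tool_rot: [-1.571, 0.0, -0.024]
force: [-0.0, -0.4, -0.1]
grip_width: 0.0433
```

```bash
python3 - <<'E'
from h import *;import cv2
s=monitor.observe();print(s["position"],s["tool_rot"],s["force"],s["grip_width"])
a=cams.grab_frame("top")[:,:,::-1]
b=cams.grab_frame("side")[:,:,::-1]
cv2.imwrite("pics/d1.png",cv2.hconcat([cv2.resize(a[150:300,130:280],(400,400)),cv2.resize(b[180:330,200:350],(400,400))]))
E
```

```text
[0.53248502 0.05306566 0.15919512] [-1.57123984e+00  3.89916576e-04 -2.44083497e-02] [-0.0182681  -0.3946537  -0.09106653] 0.04327996569251842
```

View pics/d1.png

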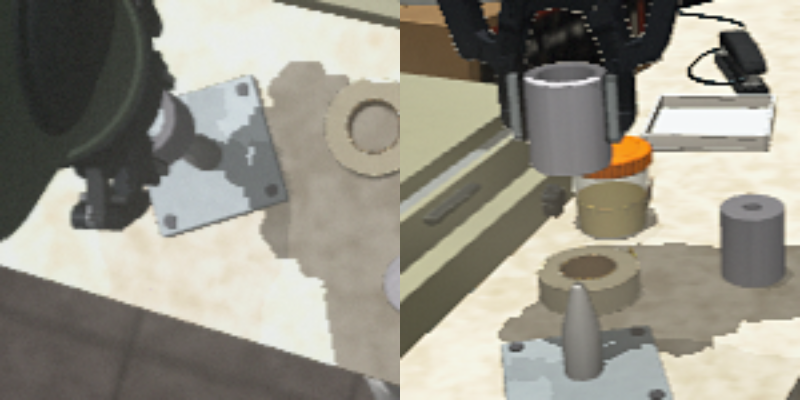

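```bash
python3 - <<'E'
from h import *
cv=lambda p:(((p[0]-200)*400/150)+400,(p[1]-180)*400/150)
for z in(.1865,.1365):print(z,cv(proj("side",(.5325,.0531,z))))
print("tip",cv(proj("side",(.533,.053,.065))),"base",cv(proj("side",(.533,.053,.01))))
print(onz("side",(200+166.5*150/400,180+77*150/400),.1865))
E
```

```text
0.1865 (np.float64(563.5994726643664), np.float64(72.55348361206975))
0.1365 (np.float64(570.0309009290661), np.float64(162.80943406062042))
tip (np.float64(577.8004227002986), np.float64(283.667052727442)) base (np.float64(584.0318922228494), np.float64(370.7903514901777))
[0.52921358 0.06073487 0.1865    ]
```

{"fn": "send_rows", "kwargs": {"series": "0 0 0 0.5 20 0 0.3; 0 0 0 0.5 45 0 0.3; 0 0 0 0.5 60 0 0.3; 0 0 0 0.5 70 0 0.3; 0 0 0 0.5 80 0 0.3; 0 0 0 0.5 90 0 0.3; 0 0 0 0.5 95 0 0.3; 0 0 0 0.5 95 0 0.3"}}

```text
clock: 6.48
position: [0.533, 0.053, 0.0636]
tool_rot: [-1.571, 0.001, -0.025]
force: [-0.8, -0.1, -1.3]
grip_width: 0.0433
```

```bash
python3 - <<'E'
from h import *;import cv2
s=monitor.observe();print(s["position"],s["tool_rot"],s["force"],s["moment"],s["grip_width"])
b=cams.grab_frame("side")[:,:,::-1]
cv2.imwrite("pics/d2.png",cv2.resize(b[220:350,200:350],(690,600)))
E
```

```text
[0.53302424 0.05295751 0.06361235] [-1.57105199e+00  8.20566630e-04 -2.53512884e-02] [-0.78580103 -0.07826538 -1.34391256] [-0.01196051  0.00034555 -0.01151656] 0.043282076551179945
```

View pics/d2.png

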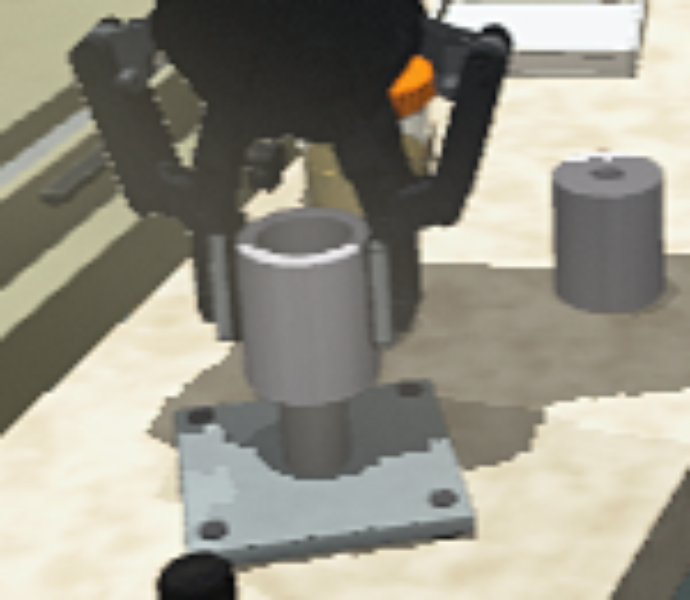

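{"fn": "send_rows", "kwargs": {"series": "0 0 0 0 10 0 0.3; 0 0 0 0 20 0 0.3; 0 0 0 0 25 0 0.3; 0 0 0 0 29 0 0.3; 0 0 0 0 30 0 0.3; 0 0 0 0 30 0 0.3"}}

```text
clock: 7.03
position: [0.5331, 0.0531, 0.034]
tool_rot: [-1.571, 0.001, -0.025]
force: [-0.5, -0.0, -1.5]
grip_width: 0.0433
```

{"fn": "send_rows", "kwargs": {"series": "0 0 0 0 1 0 0.3; 0 0 0 0 1.5 0 0.3; 0 0 0 0 1.5 0 0.3; 0 0 0 0 1.5 0 0.6; 0 0 0 0 1.5 0 1; 0 0 0 0 1.5 0 1; 0 0 0 0 1.5 0 1; 0 0 0 0 1.5 0 1; 0 0 0 0 1.5 0 1"}}

```text
clock: 7.78
position: [0.5333, 0.0532, 0.0328]
tool_rot: [-1.571, -0.0, -0.025]
force: [0.4, -0.7, 0.4]
grip_width: 0.0851
```

{"fn": "send_rows", "kwargs": {"series": "0 0 0 0 -15 0 1; 0 0 0 0 -45 0 1; 0 0 0 0 -80 0 1; 0 0 0 0 -105 0 1; 0 0 0 0 -115 0 1; 0 0 0 0 -115 0 1"}}

```text
clock: 8.28
position: [0.5343, 0.0535, 0.15]
tool_rot: [-1.57, -0.004, -0.025]
force: [-0.5, -0.1, -0.2]
grip_width: 0.0859
```

```bash
python3 - <<'E'
from h import *;import cv2
s=monitor.observe();print(s["position"],s["tool_rot"],s["force"],s["moment"],s["grip_width"])
b=cams.grab_frame("side")[:,:,::-1]
cv2.imwrite("pics/d3.png",cv2.resize(b[220:350,200:350],(690,600)))
E
```

```text
[0.53433447 0.05351467 0.1500008 ] [-1.56960702 -0.00350554 -0.02485221] [-0.47016012 -0.12285669 -0.18441904] [ 0.00383848 -0.01064137 -0.01595078] 0.08592257021680964
```

View pics/d3.png

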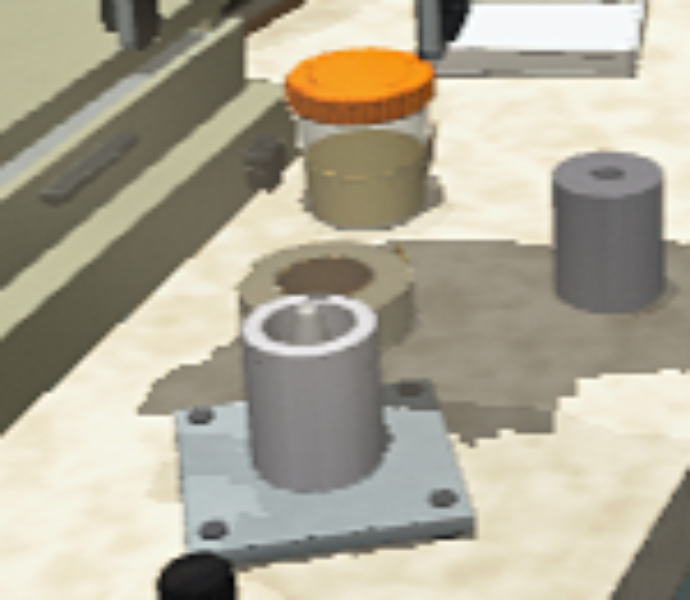

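{"fn": "send_rows", "kwargs": {"series": "0 0.06 0 -12 0 -20 1; 0 0.12 0 -24 0 -45 1; 0 0.2 0 -38 0 -70 1; 0 0.28 0 -52 0 -98 1; 0 0.36 0 -66 0 -125 1; 0 0.44 0 -77 0 -143 1; 0 0.5 0 -81 0 -151 1; 0 0.5 0 -81 30 -151 1; 0 0.5 0 -81 50 -151 1; 0 0.5 0 -81 50 -151 1; 0 0.5 0 -81 50 -151 1"}}

```text
clock: 9.25
position: [0.4477, -0.0959, 0.0971]
tool_rot: [-1.572, 0.002, -0.526]
force: [0.1, 0.3, 0.8]
grip_width: 0.0853
```

```bash
python3 - <<'E'
from h import *;import cv2
s=monitor.observe();print(s["position"],s["tool_rot"],s["force"])
b=cams.grab_frame("side")[:,:,::-1]
cv2.imwrite("pics/e1.png",cv2.resize(b[190:320,260:410],(690,600)))
E
```

```text
[ 0.44771912 -0.09585504  0.09706157] [-1.57238785  0.00236259 -0.52612904] [0.13398145 0.32740183 0.77486647]
```

View pics/e1.png

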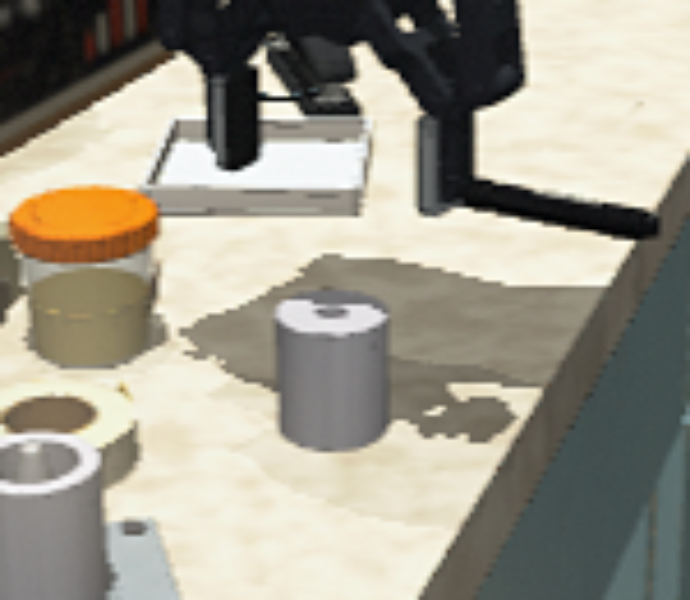

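{"fn": "send_rows", "kwargs": {"series": "0 0 0 1 15 1.5 1; 0 0 0 1 40 1.5 1; 0 0 0 1 60 1.5 1; 0 0 0 1 72 1.5 1; 0 0 0 1 74 1.5 1; 0 0 0 1 74 1.5 1; 0 0 0 1 74 1.5 1; 0 0 0 1 74 1.5 0.4; 0 0 0 1 74 1.5 0.3; 0 0 0 1 74 1.5 0.3; 0 0 0 1 74 1.5 0.3; 0 0 0 1 74 1.5 0.3; 0 0 0 1 74 1.5 0.3; 0 0 0 1 74 1.5 0.3"}}

```text
clock: 10.47
position: [0.4505, -0.0948, 0.0245]
tool_rot: [-1.57, -0.001, -0.525]
force: [-1.9, 1.5, 15.8]
grip_width: 0.0438
```

{"fn": "send_rows", "kwargs": {"series": "0 0 0 0 -20 0 0.3; 0 0 0 0 -55 0 0.3; 0 0 0 0 -90 0 0.3; 0 0 0 0 -120 0 0.3; 0 0 0 0 -133 0 0.3; 0 0 0 15 -135 -17 0.3; 0 0 0 37 -135 -41 0.3; 0 0 0 60 -135 -66 0.3; 0 0 0 83 -135 -92 0.3; 0 0 0 106 -135 -118 0.3; 0 0 0 129 -135 -144 0.3; 0 0 0 152 -135 -170 0.3; 0 0 0 174 -135 -194 0.3; 0 0 0 189 -135 -210 0.3; 0 0 0 194 -135 -216 0.3; 0 0 0 194 -135 -216 0.3; 0 0 0 194 -135 -216 0.3"}}

```text
clock: 11.88
position: [0.5094, -0.3785, 0.1585]
tool_rot: [-1.571, 0.001, -0.525]
force: [-0.5, 1.1, -1.5]
grip_width: 0.0435
```

```bash
python3 - <<'E'
from h import *;import cv2
s=monitor.observe();print(s["position"],s["tool_rot"],s["force"],s["grip_width"])
b=cams.grab_frame("side")[:,:,::-1]
cv2.imwrite("pics/e2.png",cv2.resize(b[120:270,230:400],(680,600)))
E
```

```text
[ 0.50942742 -0.37845657  0.15851613] [-1.57052890e+00  8.43576536e-04 -5.25284903e-01] [-0.48074536  1.06596814 -1.47430194] 0.04346957354962035
```

View pics/e2.png

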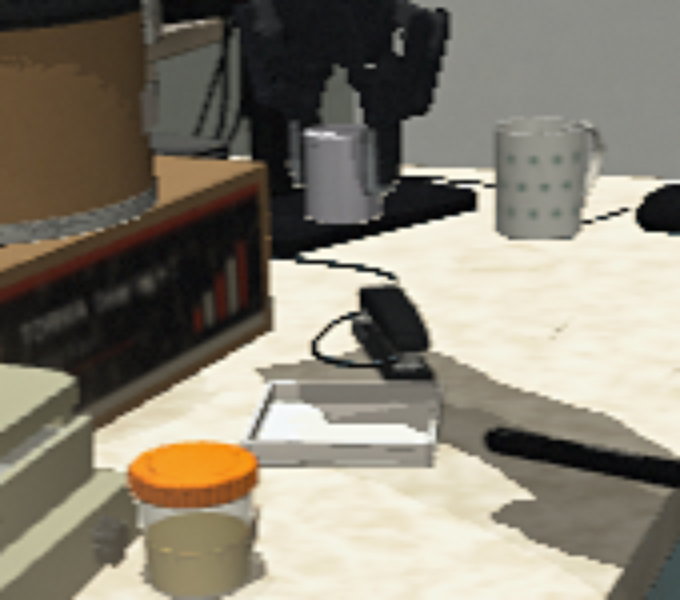

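{"fn": "send_rows", "kwargs": {"series": "0 0 0 0 20 0 0.3; 0 0 0 0 50 0 0.3; 0 0 0 0 80 0 0.3; 0 0 0 0 105 0 0.3; 0 0 0 0 120 0 0.3; 0 0 0 0 127 0 0.3; 0 0 0 0 130 0 0.3; 0 0 0 0 130 0 0.3; 0 0 0 0 130 0 0.3"}}

```text
clock: 12.68
position: [0.5103, -0.3794, 0.0301]
tool_rot: [-1.571, -0.002, -0.525]
force: [0.3, 0.6, -0.7]
grip_width: 0.0435
```

{"fn": "send_rows", "kwargs": {"series": "0 0 0 0 1 0 0.3; 0 0 0 0 2 0 0.3; 0 0 0 0 2 0 0.3; 0 0 0 0 2 0 0.3"}}

```text
clock: 13.02
position: [0.5103, -0.3793, 0.0276]
tool_rot: [-1.571, -0.001, -0.525]
force: [0.1, 1.4, 8.0]
grip_width: 0.0436
```

Contact with the tray floor (8 N). Release and retreat.

{"fn": "send_rows", "kwargs": {"series": "0 0 0 0 0 0 0.6; 0 0 0 0 0 0 1; 0 0 0 0 0 0 1; 0 0 0 0 0 0 1; 0 0 0 0 0 0 1; 0 0 0 0 -15 0 1; 0 0 0 0 -45 0 1; 0 0 0 0 -80 0 1; 0 0 0 0 -115 0 1; 0 0 0 0 -145 0 1; 0 0 0 0 -150 0 1; 0 0 0 0 -150 0 1"}}

```text
clock: 14.02
position: [0.5105, -0.3797, 0.1799]
tool_rot: [-1.571, -0.004, -0.525]
force: [-0.6, -0.5, -0.7]
grip_width: 0.0854
```

```bash
python3 - <<'E'
from h import *;import cv2
s=monitor.observe();print(s["clock"],s["position"],s["force"],s["grip_width"])
a=cams.grab_frame("top")[:,:,::-1];b=cams.grab_frame("side")[:,:,::-1]
cv2.imwrite("pics/f1.png",cv2.hconcat([cv2.resize(a[150:300,150:300],(400,400)),cv2.resize(b[190:340,220:370],(400,400))]))
E
```

```text
14.0167 [ 0.51049492 -0.37966204  0.17988326] [-0.56265375 -0.51355385 -0.71508986] 0.08538598768582391
```

View pics/f1.png

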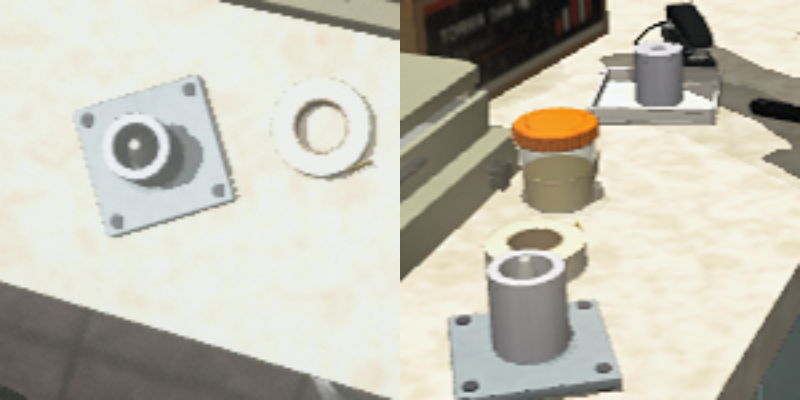

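```bash
python3 - <<'E'
from h import *
k=150/400
print(tri((150+136*k-.3,150+146*k-.3),(220+126*k-.3,190+267*k-.3)))
print(bot.job_done())
E
```

```text
(array([0.53236238, 0.05321573, 0.05940949]), np.float64(0.0007532780138325688))
the job is handed in; nothing more can be done
None
```

I slid the wide sleeve (30 mm bore) over the gauge pin down to the plate and released it. I then put the narrow sleeve (12 mm bore) upright near the middle of the reject tray and released it. The job was handed in with the gripper open and about 0.18 m above the worktop.

- **Wide sleeve:** its rim measures 59.4 mm above the worktop from two views, against 60 mm expected when seated. It is centred on the pin.
- **Narrow sleeve:** the side view shows it standing upright inside the tray walls. The arm blocked the top view of the tray, so I have only that one view. The tray floor pushed back with about 8 N when I set it down.
- **Time and forces:** the last clock reading was 14.0 s. The highest force reading at the end of a move was about 16 N, when closing on the narrow sleeve. No check failed or disagreed by more than about 3 mm. The largest gap was between the camera estimates of where the wide sleeve started.

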